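# Weigh returned chargers by hand and line the complete ones up on the flip-stop gauge

### The arm

A 6-joint arm with a two-finger parallel gripper is mounted at the origin on a cart in front of the work surface, level with it; the furniture and walls round the work are solid. World frame = base frame: x ahead of the robot, y to its left, z up, the work surface at z = 0. Lengths are in m, angles in rad, forces in N, time in s.
With the tool pointing down it reaches from about 0.325 to 0.775 m from the base axis. Payload 5.5 kg.
Tool frame: the origin (TCP) lies on the centre line of the jaws, within the pads' length; the fingertips stand 11 mm ahead of it and the grasp point (between the pads) lies 8 mm behind it; z points along the fingers, y is the line along which they close (so a half turn about z gives the same grasp; the last joint's range is limited). The gripper opens to 85 mm and grips with 20 to 120 N. Pads are 22 mm wide; open, the fingers measure 114 mm over their backs; the gripper's body (76 mm by 85 mm) begins 54 mm behind the grasp point. The pads swing forward as they close: fully open they stand 13 mm farther back than shut.
Start: joints at [1.191, 0.091, 1.231, -0, 1.82, -0.057], TCP at [0.19, 0.569, 0.242] pointing down, gripper open.
Joint ranges: [-2.87, 2.87], [-0.86, 2.18], [0.17, 2.46], [-1.51, 4.65], [0.06, 2.69], [-2.65, 2.65]. Speed limits (rad/s): [2.57, 2.57, 3.01, 3.14, 3.14, 3.14].

### API

Orientations are given as a unit quaternion [x, y, z, w].
In Python, from plant import r, jaws, kin, vision, ticket, get_time_s, get_qpos, get_joint_vel, get_tau, get_tcp_pos, get_tcp_rot, get_wrist_force, get_moment, get_finger_gap gives the robot as it stands. Calls block until the motion is done:
- r.move_ptp(position, orientation): joint-space move of the TCP to a pose.
- r.move_straight(position, rate=0.15, attitude=None): straight line of the TCP; attitude=None keeps the orientation; rate is the mean speed in m/s.
- r.move_joints(angles): joint-space move.
- jaws.gripper_open() and jaws.close(squeeze=None): open the fingers fully, or close them until they stop; squeeze is the grip in N (None keeps the last).
- r.sleep(seconds).
- kin.ik(position, orientation): joint angles nearest the present ones, or None.
- vision.capture(name): name is "scene" or "side" or "wrist"; returns a dict with "frame" (400x640x3 uint8, red, green, blue), "vertical_fov" (degrees; the focal length in pixels is half the picture's height over the tangent of half this angle, whatever the lens; pixels are square), "cx", "cy" (the principal point, pixels), "rvec" (rotation vector, rad) and "tvec" (3), from world to camera coordinates, as OpenCV has them. Camera axes: x right, y down, z forward; pixel columns grow to the right and rows downward; lengths in m; the calibration is good to about 2 mm. A picture is of the moment at which its call begins. There is no depth.
A pose or a line that the arm cannot do raises r.IKError and nothing moves.
- ticket.sign_off(): hands the job in, once; it reports no verdict.
Readings, each from a call of its own:
- get_time_s(): time.
- get_qpos(): joint angles.
- get_joint_vel(): joint speeds.
- get_tau(): joint torques, N m.
- get_tcp_pos(): TCP position.
- get_tcp_rot(): TCP orientation.
- get_wrist_force(): force on the tool from outside, world axes, zero at the start.
- get_moment(): the same for the moment, N m.
- get_finger_gap(): finger opening in m.
Only numpy, scipy, OpenCV 4.12 (cv2) and the standard library are available. Lean on these libraries where they do the work, as an engineer would, in place of code of your own. Each camera call takes 0.05 s, during which the arm holds its last target. There are 200 camera calls.

### The job

Some of the returned white phone chargers are complete and some are gutted shells that look the same but weigh next to nothing: feel by lifting which is which. Flip the gauge's stop fully down onto its bed, then line up the complete chargers end to end on the bed, upright, long side along the fence and against it, the first pushed right up to the stop and each next one right up to the one before it; set every empty shell back down flat on the bench, off the gauge. When all are sorted, flip the stop fully up again, and leave the jars and the screw dish where they are.

Things in the scene. Friction and masses are not known exactly. Their poses are not given: they have to be found in the camera images.
- charger_1: one of 3 or 4 (None if absent) identical white chargers: closed box 32 (own x) x 50 (own y) x 28 mm (z, up); origin: centre of the underside. A gutted shell weighs 0.05 kg, a complete one 0.26 to 0.34; 1 to 3 of those present are complete. Works inside are bodies of their own, not tracked; one taken out, a bare 23 x 41 x 19 mm block on a green board, may lie on the bench, of no concern
- charger_2: one of 3 or 4 (None if absent) identical white chargers: closed box 32 (own x) x 50 (own y) x 28 mm (z, up); origin: centre of the underside. A gutted shell weighs 0.05 kg, a complete one 0.26 to 0.34; 1 to 3 of those present are complete. Works inside are bodies of their own, not tracked; one taken out, a bare 23 x 41 x 19 mm block on a green board, may lie on the bench, of no concern
- charger_3: one of 3 or 4 (None if absent) identical white chargers: closed box 32 (own x) x 50 (own y) x 28 mm (z, up); origin: centre of the underside. A gutted shell weighs 0.05 kg, a complete one 0.26 to 0.34; 1 to 3 of those present are complete. Works inside are bodies of their own, not tracked; one taken out, a bare 23 x 41 x 19 mm block on a green board, may lie on the bench, of no concern
- charger_4: one of 3 or 4 (None if absent) identical white chargers: closed box 32 (own x) x 50 (own y) x 28 mm (z, up); origin: centre of the underside. A gutted shell weighs 0.05 kg, a complete one 0.26 to 0.34; 1 to 3 of those present are complete. Works inside are bodies of their own, not tracked; one taken out, a bare 23 x 41 x 19 mm block on a green board, may lie on the bench, of no concern
- gauge: fixed aluminium gauge on the bench: bed 66 (x) x 205 (y) x 14 mm, top at z = 0.014; origin: centre of the underside. Low fence along the whole far side, its near face at own x = +0.021, its top at z = 0.024 (10 mm above the bed). Two steel hinge cheeks to z = 0.044 stand behind the fence at own x 0.031 to 0.049, y 0.069 to 0.101. The flip stop is at the left (+y) end; room for three chargers and 30 mm more
- flip_stop (a joint): angle of the steel flip stop, a 10 mm thick, 14 mm high, 117 mm long bar on a hinge along the gauge's y axis: 0 = fully down, lying across the bed against its end of travel (underside 20 mm above the bench, 6 mm above the bed, crossing the row at charger height); 1.57 = straight up; 1.6 = fully up. It stays where it is left (friction: about 1 N at the tab). Down it reaches from the hinge over the bed and 44 mm out beyond the bed's near edge; starts at 1.0 to 1.5
- stop_hinge (a point): point on the hinge axis (the gauge's y axis direction) at the middle of the stop's thickness, 36 mm above the bench
- stop_tab (a point): point on the stop's raised end tab, 103 mm from the hinge and 14 mm short of the tip; the tab is 10 mm thick along the gauge's y, so it can be pinched across its thickness from above and turns between the fingers. The tab reaches 34 mm along the bar, 10 mm above and 16 mm below this point (stop down)
- row_start (a point): fixed point on the bed's top, axes as the gauge's: in the plane of the face of the lowered stop that the row is pushed against, on the row's centre line (16 mm from the fence). The row runs from here along the gauge's -y: centres of chargers at y = -0.025, -0.075, -0.125 from this point, x = 0
- screw_dish: clear round dish 47 mm across, 10 mm high; bystander, loose
- solder_paste: small round jar 29 mm across, 20 mm high; bystander, loose
- rosin_jar: round jar 51 mm across, 32 mm high; bystander, loose

How it is judged:
By the outcome, as a careful person would: the job done as asked, in the order asked, and still so for the second after the job is handed in, with the robot touching nothing.
Of charger_1, charger_2, charger_3, charger_4 only 3 to 4 are there at a start; the rules pass over those that are not, and their reading is None.
Of works_1, works_2, works_3, works_4 only 2 to 3 are there at a start; the rules pass over those that are not, and their reading is None.
At some moment in a run one of charger_1, charger_2, charger_3 may be knocked a few centimetres aside while the robot is not near it.
It also fails if it takes over 208 s, if anything falls off the work surface, if the arm or the gripper's body presses on something with over 40 N, if the wrist force passes 120 N, or if a joint passes its speed limit or range.

## Working session

There is one attempt and no reset: what is moved stays moved. The work goes in short steps, each a Python script; the robot and the scene stay as the last script left them, time stands still between calls to the robot, and variables do not carry over. Pictures are saved under pics/ and viewed, on a budget of 14 in all, crops included, one or two more only if the job needs it, and the job is handed in when it is done.

```bash
ls; mkdir -p pics; python3 - <<'E'
from plant import *
import cv2,numpy as np
ims=[]
for n in("scene","side","wrist"):
    d=vision.capture(n); cv2.imwrite(f"pics/a_{n}.png",d["frame"][:,:,::-1])
    R=cv2.Rodrigues(np.array(d["rvec"],float))[0]
    print(n,d["vertical_fov"],d["cx"],d["cy"],(-R.T@np.array(d["tvec"])).round(3),R[2].round(3))
print(get_time_s(),get_tcp_rot(),get_wrist_force())
E
```

```text
pics
scene 44.601473982908 315.5987133113547 200.3295182319305 [ 0.212 -0.372  0.677] [ 0.295  0.656 -0.695]
side 55.001572045765485 318.2968622223654 196.86042770918908 [0.395 0.979 0.403] [ 0.081 -0.916 -0.393]
wrist 61.36405642597873 320.02676904484997 201.85201478606416 [0.118 0.593 0.372] [ 0.279 -0.095 -0.956]
0.15 [ 1.60694786e-01  9.87003840e-01 -7.61016051e-04 -1.60766081e-04] [ 0.52987802  0.21374004 -0.13205639]
```

View pics/a_scene.png

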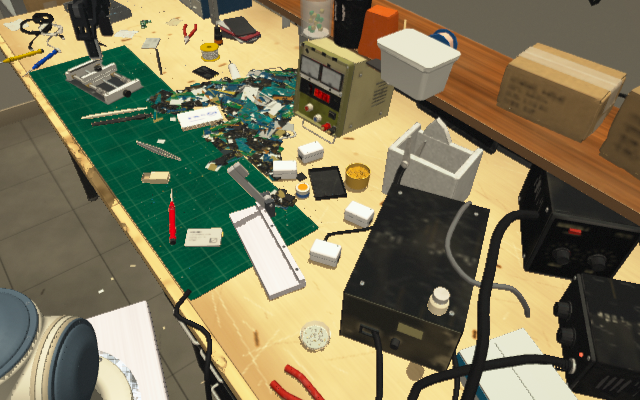

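View pics/a_side.png

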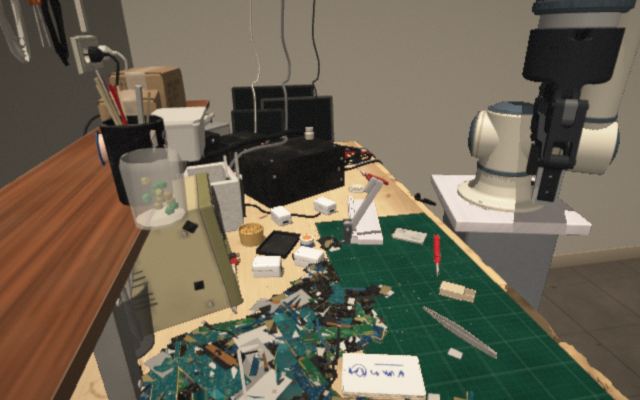

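The scene shows four chargers near (285,170), (311,152), (358,213) and (324,252). The gauge bed runs from (250,210) to (285,290), with the stop raised at (245,180). Dish is at (315,335), paste at (302,188), rosin at (357,177).

```bash
cat > h.py <<'E'
from plant import *
import cv2,numpy as np
def cam(d):
    R=cv2.Rodrigues(np.array(d["rvec"],float))[0];t=np.array(d["tvec"],float)
    f=200/np.tan(np.radians(d["vertical_fov"])/2)
    K=np.array([[f,0,d["cx"]],[0,f,d["cy"]],[0,0,1]]);return K,R,t
def ray(d,uv,z):
    K,R,t=cam(d);c=-R.T@t
    v=(np.c_[np.atleast_2d(uv),np.ones(len(np.atleast_2d(uv)))]@np.linalg.inv(K).T)@R
    return (c+v*((z-c[2])/v[:,2])[:,None])
def proj(d,P):
    K,R,t=cam(d);p=(np.atleast_2d(P)@R.T+t)@K.T;return p[:,:2]/p[:,2:]
E
python3 - <<'E'
from h import *
d=vision.capture("scene");a=d["frame"]
hsv=cv2.cvtColor(a,cv2.COLOR_RGB2HSV)
m=((hsv[...,1]<45)&(hsv[...,2]>205)).astype(np.uint8)
n,l,s,c=cv2.connectedComponentsWithStats(m)
for i in range(1,n):
    x,y,w,h,A=s[i]
    if A>60 and 180<x<400 and 120<y<350:
        cn=cv2.findContours((l==i).astype(np.uint8),0,2)[0][0]
        (cc,wh,an)=cv2.minAreaRect(ray(d,cn[:,0],0.028)[:,:2].astype(np.float32))
        print(s[i],np.round(cc,3),np.round(wh,3),round(an,1))
for n,z,p in[("dish",.01,(315,333)),("paste",.02,(302,186)),("rosin",.032,(357,172)),("bedNL",.014,(230,213)),("bedNR",.014,(268,298))]:
    print(n,ray(d,p,z).round(3))
c=a[130:310,200:440];cv2.imwrite("pics/b.png",cv2.resize(c,(800,600),interpolation=cv2.INTER_CUBIC)[:,:,::-1])
e=vision.capture("side")["frame"][160:300,230:410];cv2.imwrite("pics/b2.png",cv2.resize(e,(771,600),interpolation=cv2.INTER_CUBIC)[:,:,::-1])
E
```

```text
[390 123  31  32 205] [0.752 0.356] [0.126 0.033] 40.5
[298 141  25  14 201] [0.542 0.397] [0.049 0.031] 6.5
[273 160  24  11 227] [0.469 0.362] [0.032 0.047] 72.5
[345 201  29  19 297] [0.554 0.187] [0.031 0.048] 34.7
[229 206  29  17 211] [0.35  0.259] [0.051 0.024] 4.0
[261 209  44  71 384] [0.389 0.169] [0.009 0.178] 2.7
[ 236  216   63   79 2251] [0.356 0.157] [0.051 0.173] 2.7
[185 229  37  17 493] [0.266 0.232] [0.038 0.061] 67.7
[310 239  31  20 373] [0.456 0.125] [0.031 0.047] 46.7
[303 325  25  23 301] [ 0.372 -0.025] [0.037 0.036] 67.3
dish [[ 0.379 -0.011  0.01 ]]
paste [[0.482 0.297 0.02 ]]
rosin [[0.596 0.282 0.032]]
bedNL [[0.329 0.285 0.014]]
bedNR [[0.332 0.075 0.014]]
```

View pics/b.png

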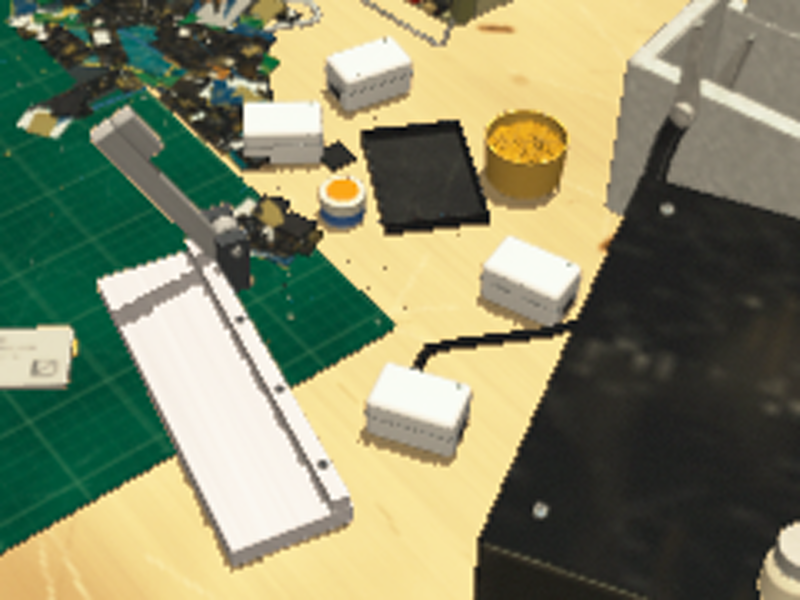

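View pics/b2.png

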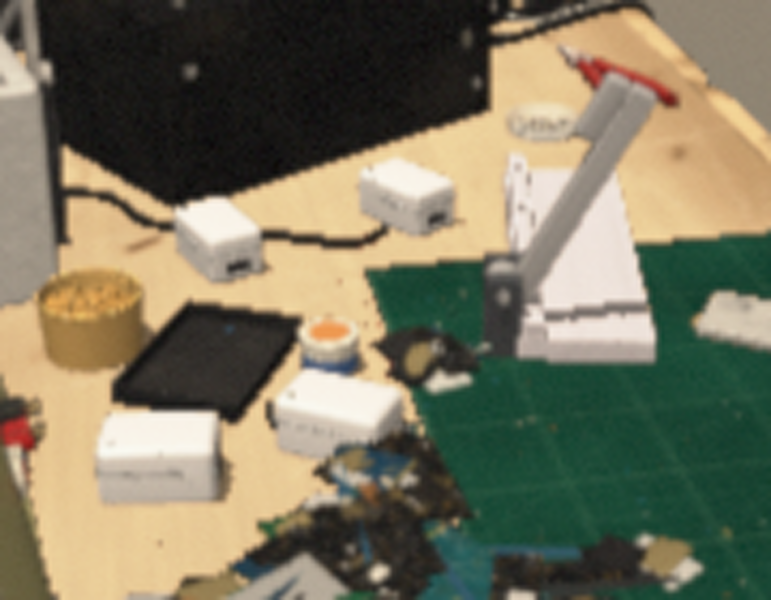

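The four chargers all lie flat. Measured centres are about (0.542,0.397), (0.469,0.362), (0.554,0.187) and (0.456,0.125). The stop leans at about 1.0–1.2 rad. I'll move the arm over the scene for a sharper wrist view.

```bash
cat >> h.py <<'E'
def Q(th):  # tool down, closing line at world angle th (deg)
    p=np.radians((th+90)/2);return [np.cos(p),np.sin(p),0,0]
def white(d,z=.028,amin=150):
    hsv=cv2.cvtColor(d["frame"],cv2.COLOR_RGB2HSV)
    m=((hsv[...,1]<45)&(hsv[...,2]>200)).astype(np.uint8)
    n,l,s,c=cv2.connectedComponentsWithStats(m);out=[]
    for i in range(1,n):
        if s[i,4]<amin: continue
        cn=cv2.findContours((l==i).astype(np.uint8),0,2)[0][0]
        if len(cn)<5: continue
        P=ray(d,cn[:,0],z)[:,:2].astype(np.float32)
        (cc,wh,an)=cv2.minAreaRect(P)
        if wh[0]>wh[1]: an+=90
        out.append((s[i,:4].tolist(),np.round(cc,4),np.round(sorted(wh),3),round((an+90)%180,1)))  # angle: long axis
    return out
E
python3 - <<'E'
from h import *
for k,(p,th) in enumerate([((.40,.20,.34),90),((.42,.30,.34),90)]):
    r.move_ptp(p,Q(th))
    d=vision.capture("wrist");cv2.imwrite(f"pics/w{k}.png",d["frame"][:,:,::-1]);np.save(f"w{k}.npy",d,allow_pickle=True)
    print(get_time_s(),get_qpos().round(2) if hasattr(get_qpos(),'round') else get_qpos(),get_wrist_force())
    for o in white(d):
        if o[2][0]>.015: print(o)
E
```

```text
1.9 [ 0.39 -0.27  1.4   0.    2.02 -1.18] [ 0.86747381 -0.51279247  0.30478945]
([336, 20, 49, 62], array([0.2705, 0.2484]), array([0.039, 0.06 ]), 158.7)
([609, 81, 31, 77], array([0.354 , 0.5898]), array([0.038, 0.1  ]), 15.6)
([228, 101, 139, 57], array([0.3629, 0.1705]), array([0.063, 0.178]), 93.2)
([364, 100, 21, 40], array([0.3502, 0.2709]), array([0.025, 0.048]), 6.1)
([151, 123, 30, 31], array([0.3744, 0.0004]), array([0.037, 0.037]), 49.0)
([248, 180, 38, 37], array([0.4553, 0.1276]), array([0.031, 0.049]), 135.8)
([422, 189, 33, 37], array([0.4682, 0.3634]), array([0.031, 0.049]), 160.1)
([621, 213, 19, 18], array([0.4851, 0.6395]), array([0.019, 0.036]), 60.5)
([564, 224, 73, 33], array([0.5092, 0.5973]), array([0.047, 0.094]), 112.7)
([446, 239, 22, 32], array([0.5404, 0.3978]), array([0.03 , 0.049]), 6.3)
([294, 247, 37, 31], array([0.5522, 0.1891]), array([0.031, 0.049]), 125.0)
([18, 262, 31, 42], array([ 0.5842, -0.2255]), array([0.042, 0.069]), 12.7)
([0, 286, 39, 43], array([ 0.6339, -0.2576]), array([0.057, 0.073]), 164.4)
([51, 299, 29, 28], array([ 0.6395, -0.19
[... 465 characters left out ...]
[0.064, 0.177]), 92.7)
([75, 107, 30, 32], array([0.3752, 0.0063]), array([0.036, 0.037]), 45.5)
([600, 114, 32, 21], array([0.3747, 0.6789]), array([0.02 , 0.038]), 102.3)
([173, 165, 39, 39], array([0.4555, 0.1282]), array([0.031, 0.049]), 136.7)
([351, 175, 32, 38], array([0.4682, 0.3638]), array([0.031, 0.049]), 160.6)
([554, 188, 49, 38], array([0.4899, 0.6548]), array([0.043, 0.063]), 61.8)
([498, 212, 71, 34], array([0.51  , 0.5983]), array([0.048, 0.09 ]), 112.9)
([377, 227, 23, 33], array([0.5406, 0.3982]), array([0.031, 0.049]), 5.9)
([224, 235, 38, 32], array([0.5524, 0.1895]), array([0.031, 0.049]), 125.6)
([237, 339, 51, 29], array([0.7302, 0.2071]), array([0.051, 0.079]), 94.8)
```

View pics/w0.png

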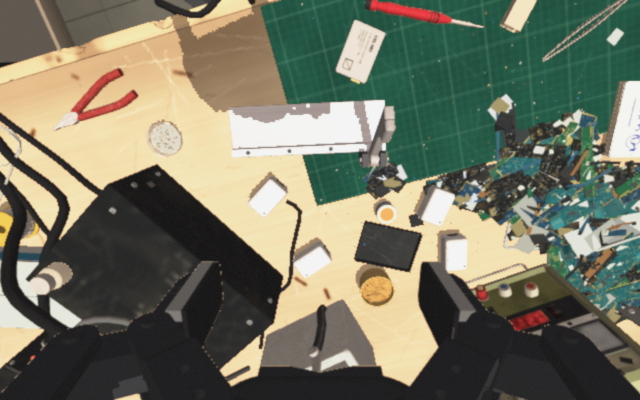

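Both wrist views agree on the four chargers to 1 mm. Next is a zoom on the gauge.

```bash
python3 - <<'E'
import cv2,numpy as np
a=cv2.imread("pics/w0.png")[90:180,220:410];b=cv2.imread("pics/w1.png")[80:150,140:330]
o=np.vstack([cv2.resize(a,None,fx=4,fy=4,interpolation=2),cv2.resize(b,None,fx=4,fy=4,interpolation=2)[:236]]);cv2.imwrite("pics/g.png",o);print(o.shape)
E
```

```text
(596, 760, 3)
```

View pics/g.png

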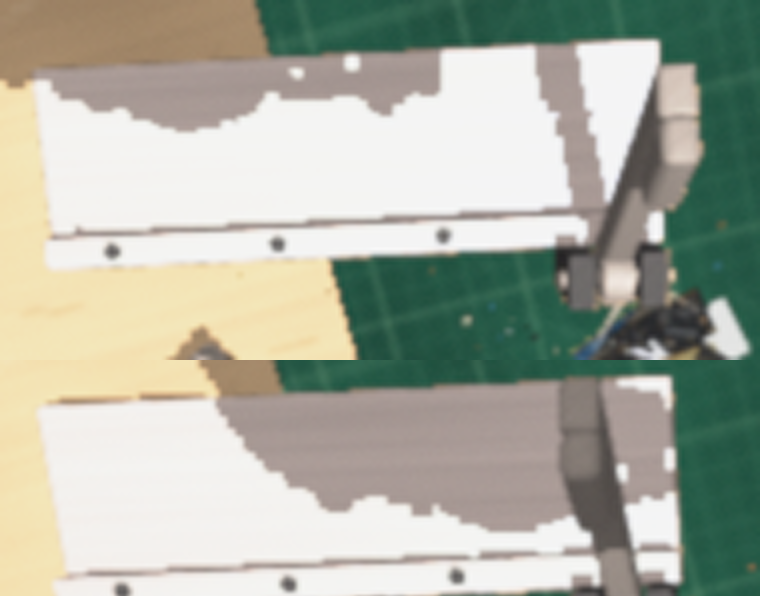

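```bash
python3 - <<'E'
from h import *
d=[np.load(f"w{k}.npy",allow_pickle=True).item() for k in(0,1)]
n0=ray(d[0],[(229.25,107.5),(385,100.25)],.014)[:,:2];n1=ray(d[1],[(150,90.75),(308,84.25)],.014)[:,:2]
f0=ray(d[0],[(235,149.5),(355,143.25)],.024)[:,:2];b0=ray(d[0],[(232.5,157),(332.5,152.75)],.024)[:,:2]
for P in(n0,n1,f0,b0):
    v=P[1]-P[0];print(P.round(4).tolist(),"len",np.linalg.norm(v).round(4),"ang",np.degrees(np.arctan2(v[1],v[0])).round(2))
def tri(u0,u1):
    A=[];B=[]
    for dd,u in((d[0],u0),(d[1],u1)):
        K,R,t=cam(dd);M=K@np.c_[R,t]
        for i in(0,1): A.append(u[i]*M[2]-M[i])
    A=np.array(A);return np.linalg.lstsq(A[:,:3],-A[:,3],rcond=None)[0]
print("ridge",tri((390.5,119.5),(285.25,98)))
print("tip",tri((389.5,106.5),(285,84.5)))
# scene camera views for tab
E
```

```text
[[0.3358, 0.0822], [0.3267, 0.2849]] len 0.2029 ang 92.58
[[0.3348, 0.0822], [0.3265, 0.2853]] len 0.2033 ang 92.35
[[0.389, 0.0881], [0.3808, 0.2466]] len 0.1587 ang 92.98
[[0.399, 0.0841], [0.3933, 0.2172]] len 0.1332 ang 92.45
ridge [0.34359079 0.26811655 0.13841115]
tip [0.33154691 0.2676043  0.13263806]
```

```bash
cat >> h.py <<'E'
YAW=np.radians(2.5);GC=np.array([.364,.1845])
def G(x,y,z):  # gauge frame -> world
    c,s=np.cos(YAW),np.sin(YAW);return np.array([GC[0]+c*x-s*y,GC[1]+s*x+c*y,z])
def best(th):  # th or th+180, least wrist turn later
    return th
def arc(a,r_=.103): return G(.040-r_*np.cos(a),.0845,.036+r_*np.sin(a)-.008)
def F(n=10):
    v=[]
    for _ in range(n): v.append(get_wrist_force()); r.sleep(.02)
    return np.mean(v,0)
E
python3 - <<'E'
from h import *
d=vision.capture("scene");s=vision.capture("side")
print("box base",ray(d,(342,336),0),ray(s,(271,208),0),"psu",ray(d,[(297,118),(335,137)],0))
a0=1.085
p=arc(a0);print(p)
r.move_ptp(p+[0,0,.06],Q(92.5));r.move_straight(p);f0=F()
jaws.close(20);print("gap",get_finger_gap(),f0,F(),get_time_s())
for i in range(1,7):
    a=a0+(-.02-a0)*i/6
    r.move_straight(arc(a),rate=.1);print(round(a,2),F(3).round(1),get_finger_gap())
print(F(),get_time_s())
E
```

```text
box base [[ 0.41780282 -0.02617762  0.        ]] [[0.59039975 0.11786023 0.        ]] psu [[0.57095402 0.54868893 0.        ]
 [0.62420707 0.44486941 0.        ]]
[0.35222986 0.26856661 0.11908325]
gap 0.009539835498431133 [-0.00542803 -0.11437974  0.0243849 ] [-1.17506397 -5.4191297   1.98498823] 4.8417
0.9 [-1.7 -5.4  1.5] 0.009719587139295254
0.72 [-1.  -5.1 -0.7] 0.009578626779677302
0.53 [ 0.8 -5.2 -2.8] 0.009886192066928142
0.35 [ 2.3 -5.3 -3.5] 0.009899732636887511
0.16 [ 3.1 -5.  -3.7] 0.009554394098855295
-0.02 [ 3.3 -5.3 -3.1] 0.009541844406471479
[ 3.04949707 -5.24968719 -2.9367357 ] 7.3583
```

```bash
python3 - <<'E'
from h import *
p=arc(-.02)
for dz in(.001,.002,.003,.004,.005):
    r.move_straight(p-[0,0,dz],rate=.05);f=F(4);print(dz,f.round(1))
    if f[2]>6: break
d=vision.capture("side");cv2.imwrite("pics/s2.png",cv2.resize(d["frame"][160:280,320:420],(500,600),interpolation=2)[:,:,::-1])
jaws.gripper_open();r.move_straight(G(-.063,.0845,.16));print(F(),get_time_s())
r.move_ptp((.40,.16,.34),Q(90))
d=vision.capture("wrist");np.save("w2.npy",d,allow_pickle=True)
cv2.imwrite("pics/w2.png",cv2.resize(d["frame"][60:260,230:470],(720,600),interpolation=2)[:,:,::-1])
for o in white(d):
    if .02<o[2][0]<.036: print(o)
E
```

```text
0.001 [ 0.4 -6.6  0.9]
0.002 [-1.8 -8.6  6.6]
[ 0.26705714 -0.08888515 -0.11193133] 9.9833
([277, 181, 39, 37], array([0.4553, 0.1273]), array([0.032, 0.049]), 136.0)
([451, 190, 34, 37], array([0.4683, 0.3634]), array([0.031, 0.049]), 160.3)
([474, 240, 22, 32], array([0.5405, 0.3975]), array([0.03 , 0.049]), 7.6)
([321, 248, 38, 31], array([0.5523, 0.1886]), array([0.031, 0.049]), 125.3)
```

View pics/w2.png

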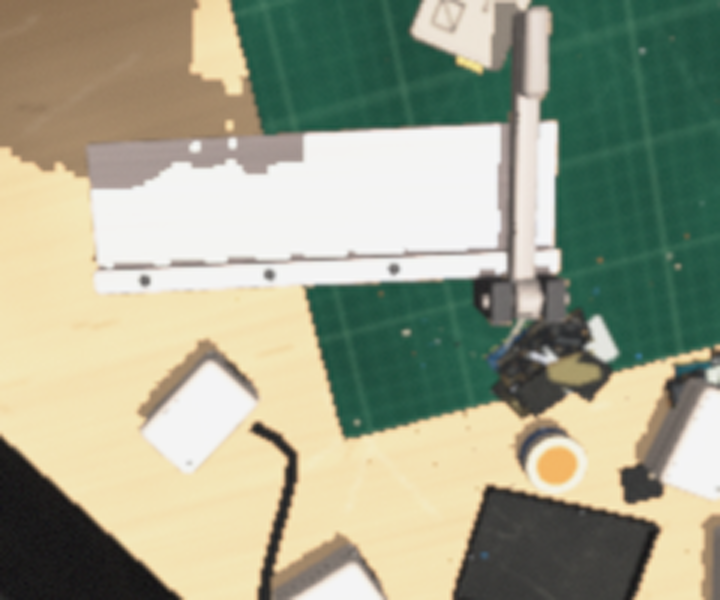

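The stop is fully down. It hit its end of travel at a contact force of 6.6 N. The chargers haven't moved. Next I pick, weigh and place the first one, D.

```bash
cat >> h.py <<'E'
LOOK=((.40,.16,.34),90);OFF=.007;ZP=.023
def look(name=None):
    r.move_ptp(LOOK[0],Q(LOOK[1]));r.sleep(.1);d=vision.capture("wrist")
    if name: np.save(name+".npy",d,allow_pickle=True)
    return d,[o for o in white(d) if .026<o[2][0]<.036 and .043<o[2][1]<.054]
def u(th): return np.array([np.cos(np.radians(th)),np.sin(np.radians(th)),0])
def pick(near):
    d,os=look();o=min(os,key=lambda o:np.linalg.norm(o[1]-near));c,L=o[1],o[3]
    th=(L-90)%180
    if th>130: th-=180
    p=np.r_[c,ZP]-OFF*u(th+90);print("pick",c,L,"th",th)
    r.move_ptp(p+[0,0,.10],Q(th));r.move_straight(p+[0,0,.02],rate=.2);r.move_straight(p,rate=.08)
    f0=F(5);jaws.close(40);g=get_finger_gap();f1=F(5)
    r.move_straight(p+[0,0,.05],rate=.12);r.sleep(.3);f2=F(15);print("gap",round(g,4),"grip",(f1-f0).round(1),"lift",(f2-f0).round(2),get_finger_gap(),get_time_s())
    return p,th,f2-f0
def push(p,dirv,lim=5,step=.0007,n=14):
    f0=F(4)
    for i in range(n):
        p=p+dirv*step;r.move_straight(p,rate=.03);f=(F(3)-f0)@dirv
        if f<-lim: break
    print("push",i+1,round(f,1));return p
def place(k,ys=.080):
    gx,gy=u(2.5),u(92.5)
    t=G(.002,ys-.025-.05*k-.004,.014+ZP+.0005)-OFF*gy
    r.move_ptp(t+[0,0,.08],Q(2.5));r.move_straight(t+[0,0,.01],rate=.2);r.move_straight(t,rate=.05)
    p=push(t,gx);p=p-gx*.0005;r.move_straight(p,rate=.03)
    p=push(p,gy);p=push(p,gx,4)
    jaws.gripper_open();r.move_straight(p+[0,0,.12],rate=.25);print("placed",get_time_s(),(p-t).round(4))
def putback(p):
    r.move_straight(p+[0,0,.0005],rate=.1);jaws.gripper_open();r.move_straight(p+[0,0,.10],rate=.25);print("back",get_time_s())
E
python3 - <<'E'
from h import *
d=np.load("w2.npy",allow_pickle=True).item()
P=ray(d,[(400.7,100),(400.7,130)],.034);c,s=np.cos(YAW),np.sin(YAW)
for q in P: e=q[:2]-GC;print("stop face own",c*e[0]+s*e[1],-s*e[0]+c*e[1])
p,th,f=pick((.4553,.1273))
if f[2]<-1.7: place(0)
else: putback(p)
E
```

```text
stop face own -0.03506111765880726 0.07727215216594382
stop face own 0.001461856404880581 0.07823258491738654
pick [0.4553 0.1272] 136.8 th 46.80000000000001
gap 0.0314 grip [0.6 0.5 1.7] lift [ 0.28 -0.3  -2.79] 0.031133650777927242 15.0417
push 6 -8.4
push 4 -5.1
push 2 -6.3
placed 22.15 [0.005 0.003 0.   ]
```

D is complete (2.8 N) and went into slot 1. C is next, then a picture.

```bash
python3 - <<'E'
from h import *
p,th,f=pick((.5523,.1886))
if f[2]<-1.7: place(1)
else: putback(p)
d,os=look("w3")
for o in os: print(o)
cv2.imwrite("pics/w3.png",cv2.resize(d["frame"][60:260,230:470],(720,600),interpolation=2)[:,:,::-1])
E
```

```text
pick [0.5523 0.1888] 124.2 th 34.2
gap 0.0311 grip [0.5 0.2 1.7] lift [-0.12 -0.14 -3.28] 0.03132289232311743 27.625
push 6 -7.2
push 4 -5.7
push 2 -6.4
placed 34.5333 [0.005 0.003 0.   ]
([474, 239, 23, 33], array([0.5406, 0.3973]), array([0.031, 0.05 ]), 6.1)
```

View pics/w3.png

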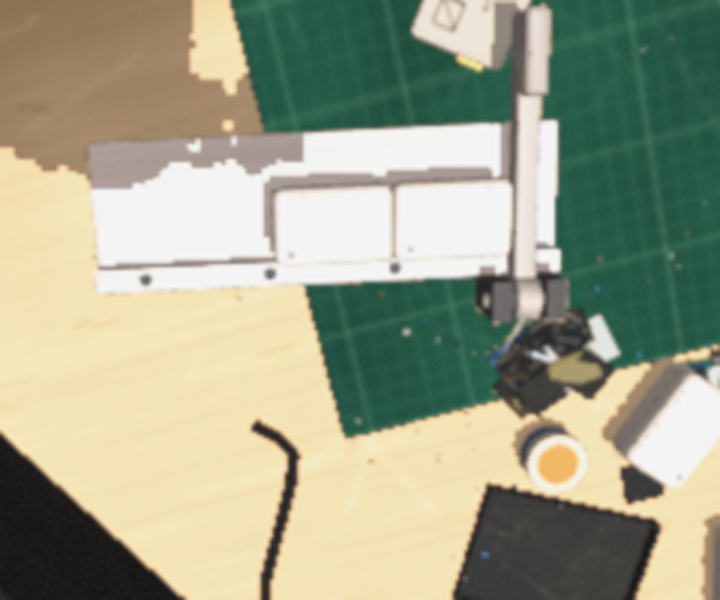

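The row looks tight, with both chargers touching each other and the stop. Charger B has been knocked toward the paste jar, to about crop (672,425), and its mask now merges with scrap. I'll do A now and print B's blobs.

```bash
python3 - <<'E'
from h import *
p,th,f=pick((.5406,.3973))
if f[2]<-1.7: place(2)
else: putback(p)
d,os=look("w4")
for o in os: print(o)
for o in white(d,amin=100):
    if np.linalg.norm(o[1]-[.468,.355])<.06: print("b",o)
a=d["frame"][150:260,400:520];cv2.imwrite("pics/w4.png",cv2.resize(a,(640,587),interpolation=2)[:,:,::-1])
print("paste",ray(d,(230+555/3,60+463/3),.02))
E
```

```text
pick [0.5403 0.3974] 5.6 th 95.6
gap 0.031 grip [-0.2  0.1  2. ] lift [-0.17 -0.01 -0.24] 0.031254705321425894 40.6167
back 42.3833
([473, 239, 23, 33], array([0.54  , 0.3963]), array([0.031, 0.049]), 5.0)
b ([439, 182, 38, 41], array([0.459 , 0.3515]), array([0.031, 0.058]), 147.6)
paste [[0.48040015 0.29426315 0.02      ]]
```

View pics/w4.png

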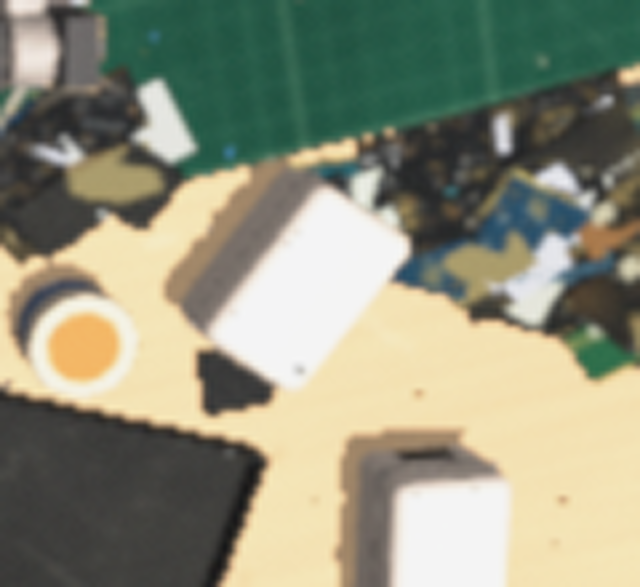

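A is empty (0.24 N) and is back on the bench. B's top corners in the crop are (323,183), (410,240), (298,390) and (208,330). I'll pick it from those.

```bash
sed -i 's/^def pick(near):/def pick(near,cL=None):/; s/^    d,os=look();o=min.*$/    if cL is None:\n        d,os=look();o=min(os,key=lambda o:np.linalg.norm(o[1]-near));c,L=o[1],o[3]\n    else: c,L=cL/' h.py
python3 - <<'E'
from h import *
d,os=look("w5")
px=np.array([(323,183),(410,240),(298,390),(208,330)])/5.333+[400,150]
# same picture? compare with w4
d4=np.load("w4.npy",allow_pickle=True).item()
df=cv2.absdiff(d["frame"],d4["frame"])[150:260,400:520].max();print("diff",df)
P=ray(d4,px,.028)[:,:2];c,wh,an=cv2.minAreaRect(P.astype(np.float32))
v=(P[2]-P[1])+(P[3]-P[0]);L=np.degrees(np.arctan2(v[1],v[0]))%180
c=P.mean(0);print(c,wh,L)
th=(L-90)%180;e=np.array([.481,.2945])-c;print("paste along closing",e@u(th)[:2],"across",e@u(th+90)[:2])
if df<60:
    p,th,f=pick(None,(c,L))
    if f[2]<-1.7: place(2)
    else: putback(p)
    d,os=look("w6")
    for o in os: print(o)
    cv2.imwrite("pics/w6.png",cv2.resize(d["frame"][60:260,230:490],(780,600),interpolation=2)[:,:,::-1])
E
```

```text
diff 131
[0.46230536 0.34959584] (0.030224397778511047, 0.047201041132211685) 148.63630942891564
paste along closing -0.03731530898354297 across -0.04463864734947275
```

```bash
python3 - <<'E'
from h import *
d,os=look("w5")
d4=np.load("w4.npy",allow_pickle=True).item()
bl=[o for o in white(d,amin=100) if np.linalg.norm(o[1]-[.459,.3515])<.03];print(bl,(cv2.absdiff(d["frame"],d4["frame"])[150:260,400:520].max(2)>50).sum())
if bl and np.linalg.norm(bl[0][1]-[.459,.3515])<.0025 and abs(bl[0][3]-147.6)<3:
    p,th,f=pick(None,(np.array([.4623,.3496]),148.6))
    if f[2]<-1.7: place(2)
    else: putback(p)
    d,os=look("w6")
    for o in os: print(o)
cv2.imwrite("pics/w6.png",cv2.resize(d["frame"][60:260,230:490],(780,600),interpolation=2)[:,:,::-1])
E
```

```text
[([439, 181, 37, 41], array([0.4591, 0.3514]), array([0.031, 0.057]), 147.6)] 594
pick [0.4623 0.3496] 148.6 th 58.599999999999994
gap 0.0314 grip [0.3 0.3 1.9] lift [ 0.   -0.18 -0.53] 0.0308757795395043 48.575
back 50.3417
([473, 240, 23, 32], array([0.5401, 0.3962]), array([0.031, 0.049]), 4.7)
```

View pics/w6.png

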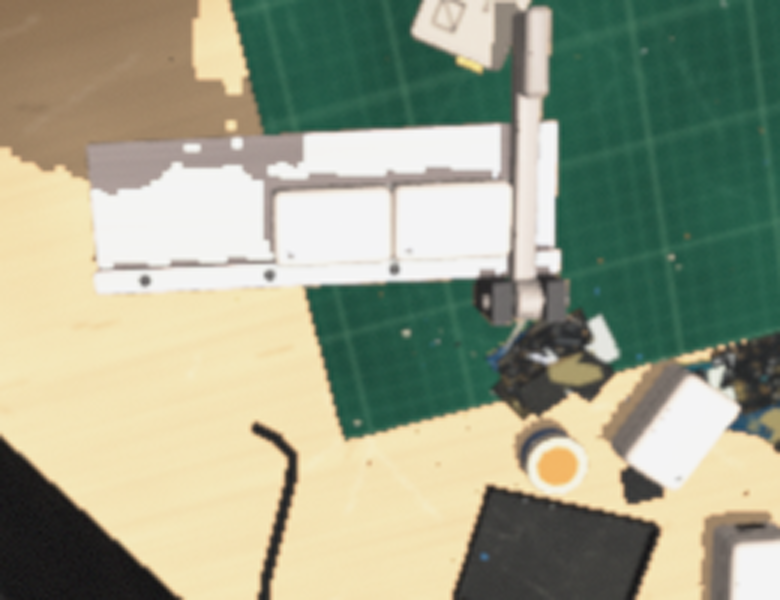

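B is also empty (0.53 N), and paste jar and screw dish look undisturbed. I'll check the row from closer up before flipping the stop up.

```bash
python3 - <<'E'
from h import *
r.move_ptp((.39,.20,.20),Q(90));r.sleep(.1);d=vision.capture("wrist")
a=d["frame"][:240,150:510];cv2.imwrite("pics/w7.png",cv2.resize(a,(800,533),interpolation=2)[:,:,::-1]);np.save("w7.npy",d,allow_pickle=True)
E
```

```text
(no output)
```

View pics/w7.png

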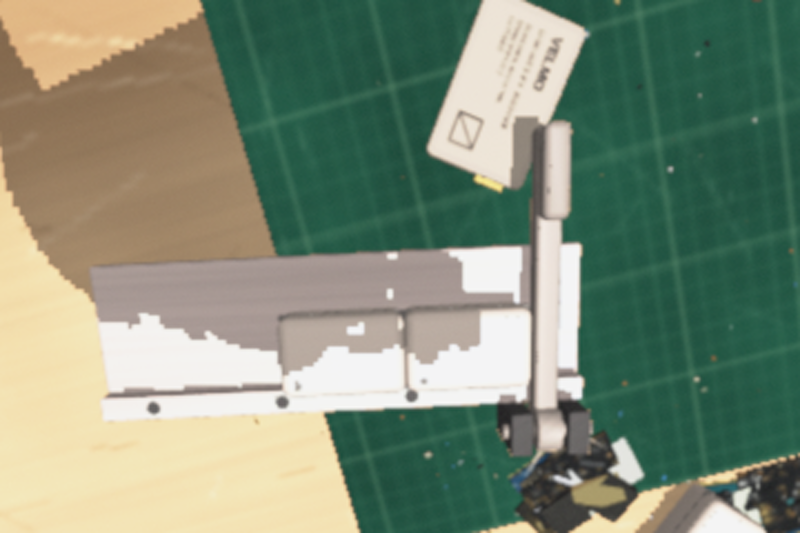

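The seams are tight against the stop, the fence and between the two chargers. Now I flip the stop up.

```bash
python3 - <<'E'
from h import *
p=arc(0);r.move_ptp(p+[0,0,.08],Q(92.5));r.move_straight(p+[0,0,.02],rate=.2);r.move_straight(p,rate=.1);f0=F(5)
jaws.close(20);print(get_finger_gap(),(F(4)-f0).round(1))
for i in range(1,10):
    r.move_straight(arc(1.59*i/9),rate=.1);print((F(2)-f0).round(1),end=" ")
p=push(arc(1.59),u(2.5),6,.001,10)
print(p,get_finger_gap(),F(3)-f0)
jaws.gripper_open();r.move_straight(p+[0,0,.1],rate=.2);print(get_time_s())
r.move_ptp((.36,.20,.36),Q(90));r.sleep(.1);d=vision.capture("wrist");np.save("w8.npy",d,allow_pickle=True)
s=vision.capture("side")["frame"][150:280,230:410];c=vision.capture("scene")["frame"][130:350,220:400]
a=cv2.resize(d["frame"][60:260,160:460],(600,400),interpolation=2)[:300]
s=cv2.resize(s,(415,300),interpolation=2);c=cv2.resize(c,(245,300),interpolation=2)
o=np.zeros((600,700,3),np.uint8);o[:300,:600]=a;o[300:,:415]=s;o[300:,420:665]=c;cv2.imwrite("pics/f.png",o[:,:,::-1])
for q in white(d,amin=100):
    if .02<q[2][0]<.04: print(q)
E
```

```text
0.009591960871781375 [-1.  -4.9  2.7]
[-2.5 -6.6  2.7] [-3.2 -7.5  3. ] [-2.  -8.1  4. ] [-0.9 -7.7  2.4] [ 1.1 -6.6  1. ] [ 1.6 -6.1 -1.2] [ 1.2 -5.6 -2.1] [ 2.  -5.9 -1.4] [ 1.1 -5.8 -1.7] push 10 -8.5
[0.41224255 0.27118682 0.13098101] 0.009794494537312487 [-7.49766369 -6.79927955  1.4604533 ]
62.4583
([336, 58, 46, 57], array([0.2687, 0.2486]), array([0.039, 0.06 ]), 158.6)
([162, 152, 28, 28], array([ 3.726e-01, -2.000e-04]), array([0.037, 0.037]), 41.3)
([405, 209, 35, 36], array([0.4602, 0.3498]), array([0.031, 0.053]), 148.3)
([605, 224, 35, 35], array([0.4852, 0.6542]), array([0.035, 0.059]), 56.3)
([374, 228, 20, 18], array([0.4772, 0.2935]), array([0.026, 0.027]), 44.8)
([552, 246, 36, 31], array([0.5182, 0.5763]), array([0.034, 0.054]), 38.4)
([441, 260, 19, 17], array([0.5294, 0.3969]), array([0.027, 0.029]), 6.8)
```

View pics/f.png

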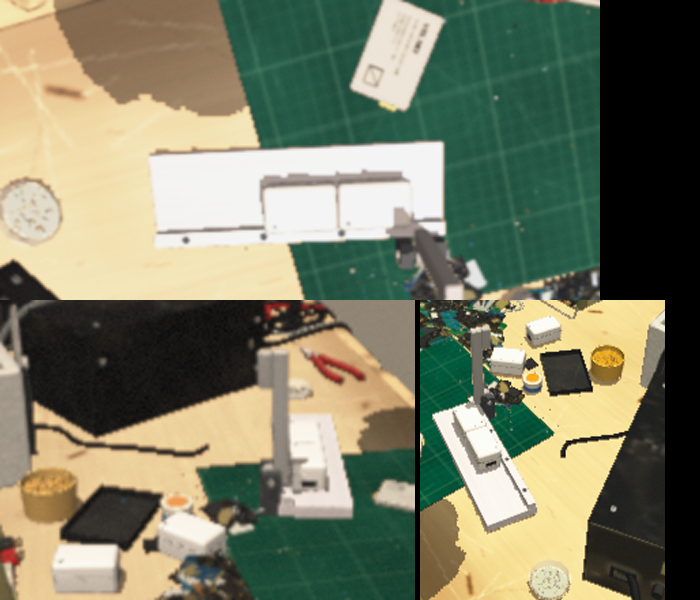

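Both chargers stayed in place and the stop is upright. It gave 8.5 N of end-stop resistance, but the push travelled further than I expected, so I'll check the angle by overlaying the expected centreline in two views.

```bash
python3 - <<'E'
from h import *
out=[]
for n,(x0,y0,w,h) in (("side",(325,150,80,100)),("scene",(220,120,80,100))):
    d=vision.capture(n);s=6
    im=cv2.resize(d["frame"][y0:y0+h,x0:x0+w],None,fx=s if s*h<=600 else 5,fy=6,interpolation=2).copy()
    im=cv2.resize(d["frame"][y0:y0+h,x0:x0+w],(390,488),interpolation=2).copy();s=390/w
    for a,c in((1.45,(255,0,0)),(1.6,(0,255,0))):
        # far (+x) upper face of tab: along .083...117 ,h=+.010 ; bar underside h=-.016
        for hh in(.010,-.016):
            P=[G(.04-(L*np.cos(a)-hh*np.sin(a)),.0837,.036+L*np.sin(a)+hh*np.cos(a)) for L in(.083,.117)]
            q=((proj(d,np.array(P))-[x0,y0]+.5)*s).astype(int);cv2.line(im,tuple(map(int,q[0])),tuple(map(int,q[1])),c,1)
    out.append(im)
cv2.imwrite("pics/v.png",np.hstack(out)[:,:,::-1])
E
```

```text
(no output)
```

View pics/v.png

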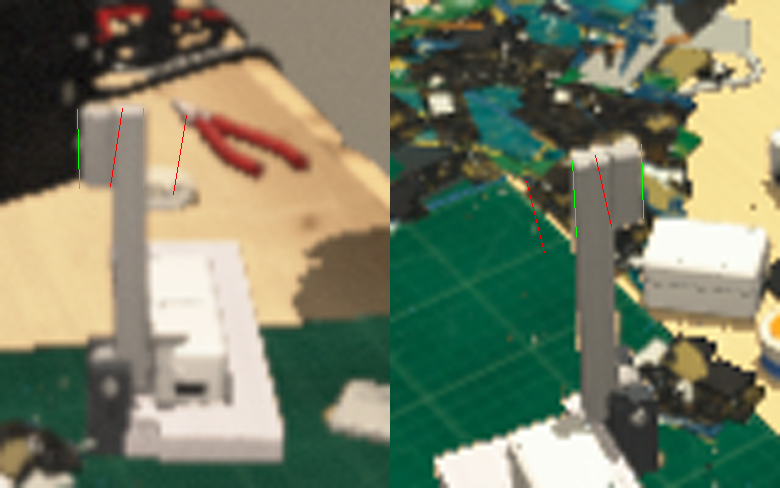

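The green lines, drawn for 1.6 rad, coincide with the tab edges in both views, so the stop is fully up. The arm is clear, and I'm handing in.

```bash
python3 -c "
from h import *
print(get_time_s());print(ticket.sign_off())"
```

```text
63.4833
the job is handed in; nothing more can be done
None
```

The sorting is done and the job was handed in at 63 s of the 208 s allowed. No verdict comes back at hand-in.

- **Stop down:** I flipped the stop down until it pushed back with about 6.6 N at its end of travel.
- **Weighing:** I lifted all four chargers. Two were complete (2.8 N and 3.3 N) and two were empty shells (0.2 N and 0.5 N).
- **Row:** The complete two are in slots 1 and 2. I pushed each one against the fence and against the stop or the charger before it, until contact forces of 5–8 N. The close view showed tight seams.
- **Shells:** Both are back flat on the bench where I lifted them. One had been knocked about 1.5 cm during the run, so I located it again before lifting it.
- **Stop up:** I flipped it back up to about 8.5 N of resistance. The push ran about 10 mm further than planned. A check in the side and scene views then matched the stop's edges to 1.6 rad, fully up, within a pixel or two.

In the last pictures the row was in place and the jars and dish looked undisturbed. I checked the jars and dish by eye and rough position only, and did not put a number on the seam gaps.

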